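# Clip the ice scraper onto its keeper board

## Robot

A 6-joint arm with a two-finger parallel gripper is mounted at the origin on the work surface. World frame = base frame: x ahead of the robot, y to its left, z up, the work surface at z = 0. Lengths are in m, angles in rad, forces in N, time in s.
With the tool pointing down it reaches from about 0.375 to 0.9 m from the base axis. Payload 3.1 kg.
Tool frame: the origin (TCP) lies midway between the tips of the shut fingers; the grasp point (between the pads) lies pinch_z behind it (pinch_z is the distance from the TCP to the grasp point, in m); y points along the fingers, z is the direction in which the jaws open and shut, and the axes are right-handed (so a half turn about y gives the same grasp; the last joint's range is limited). The gripper opens to 87 mm and grips with 3 to 60 N. Pads are 19 mm wide; open, the fingers measure 117 mm over their backs; the gripper's body (75 mm by 190 mm) begins 51 mm behind the grasp point.
Start: joints at [1.06, 0.527, 1.433, -0, 1.181, -0.178], TCP at [0.204, 0.591, 0.223] pointing down, gripper open.
Joint ranges: [-3.08, 3.08], [-0.75, 2.2], [0.22, 2.44], [-1.43, 4.57], [0, 2.65], [-2.85, 2.85]. Speed limits (rad/s): [2.79, 2.79, 3.14, 3.14, 3.14, 3.14].

## Interface

Orientations are given as a unit quaternion [x, y, z, w].
In Python, from rig import get_obs, camera, hand_in, pinch_z gives the robot as it stands. The module is installed in compiled form; this text tells all that it offers.
- The arm moves only by the tool arm_command, never from a script. Its argument "plan" is a list of rows, each a list of 2 entries, a list of its own where there are three numbers: the shift along the world's x, y, z in units of 25 mm (1.0 is 25 mm), then the turn about the world's z in units of 5 degrees (1.0 is 5 degrees). A call has 1 to 5 rows; each row is the pose to reach, as a shift and turn from the pose commanded when the call began; what a row does not reach only later rows make up. A row lasts 1/10 s, in which the tool goes at most 50 mm and 8.59 degrees, less where a joint would pass 70% of its speed; a pose out of reach is approached as far as the arm can. A call with a gripper value outside its range is refused whole. "fingers" is the opening, from -1 (shut) to 1 (fully open), set as the call begins (left out, the last holds). The fingers move at their own pace and stop on an object; "force" is the grip in N (left out, the last holds). Time passes only in rows, so rows that repeat a pose let the fingers close. It gives the time, the measured TCP pose, the force and the opening at its end, in the units of the state.
- get_obs(): the state, without advancing time (a new reading comes with each control period).
- camera(name): name is "scene" or "top" or "wrist"; returns a dict with "pixels" (384x512x3 uint8, red, green, blue), "camera_matrix" (3x3 intrinsics, pixels), "R" (3x3) and "t" (3): a world point X has camera coordinates R X + t. Camera axes: x right, y down, z forward; pixel columns grow to the right and rows downward; lengths in m; the calibration is good to about 2 mm. A picture is of the moment at which its call begins. There is no depth.
- hand_in(): hands the job in, once; it reports no verdict.
The state is a dict: "time": time; "q": joint angles; "joint_velocities": joint speeds; "joint_torque": joint torques, N m; "position": TCP position; "tool_rot": TCP orientation; "ft_force": force on the tool from outside, world axes, zero at the start; "moment": the same for the moment, N m; "grip_width": finger opening in m.
Only numpy, scipy, OpenCV 4.12 (cv2) and the standard library are available. Lean on these libraries where they do the work, as an engineer would, in place of code of your own. Each camera call takes 0.05 s, during which the arm holds its last target.

## Task

Put the ice scraper with the broad blade away: slide it blade first under the sprung bar on the plywood keeper board, letting the blade's edge lift the bar, until the edge is at or nearly at the wooden rail behind the bar. Leave it lying flat on the board, straight and roughly centred under the bar, and let go; leave the narrow-bladed scraper where it is.

Things in the scene. Friction and masses are not known exactly. Their poses are not given: they have to be found in the camera images.
- ice_scraper: Ice scraper with the broad grey blade (80 mm wide, 5 thick), 0.12 kg, lying flat. Origin: on its flat underside below the grip, near the balance point; x along the handle to the blade, z up. Black handle 24 mm wide, 26 high, from x = -65 to +35 mm; collar 36 mm wide, 9 high, x +25 to +47; then blade to its square front edge at x = +120.
- narrow_scraper: A second scraper, a bystander: same handle, materials, length and axes, but its blade is only 36 mm wide. It lies on the bench on the other side of the keeper board; the two may have changed places.
- keeper: Fixed plywood board 195 x 120 mm, top 10 mm above the bench. Origin: on the bench below the middle of the nip, the line where the bar presses the board; x runs into the clip, roughly away from the robot; z up. Board from x = -135 to +60 mm. Wooden rail, 10 mm high, front face at x = +38: a blade pushed to the rail puts the scraper's origin at x = -82.
- clip (a joint): Angle of the steel sprung bar (98 mm wide), rad: 0 shut, about 0.1 resting on a 5 mm blade. Its hinge is on the rail, 14 mm above the board; in front of the nip (keeper x = 0) a lip turns up, 15 mm above the board at x = -30 mm: a level blade 0 to 6 mm above the board runs under it and wedges the bar up. Spring 3 to 4 N at the nip; pushing in takes 5 to 10 N. Clip under 40 mm high.
Things that resemble listed ones, but are neither listed nor needed, are in the scene too. What is shaped like the ice_scraper but white is not meant.

How it is judged:
On the way:
1. the broad blade's front edge has passed under the bar from the mouth and holds it up (x of ice_scraper in the frame of keeper above -0.118 m and z of ice_scraper in the frame of keeper below 0.025 m and value of joint clip above 0.05 rad), for 0.1 s.
At the end, for the whole second after the job is handed in: The broad scraper lies flat (0.1 rad) and still on the board, its blade holding the bar up (clip 0.05 to 0.25 rad), front edge within 18 mm of the rail, grip within 15 mm of the midline, straight within 0.2 rad; the narrow scraper is within 30 mm of its start (x of ice_scraper in the frame of keeper between -0.1 and -0.075 m and y of ice_scraper in the frame of keeper between -0.015 and 0.015 m and z of ice_scraper in the frame of keeper between 0.005 and 0.016 m and angle between the x axis of ice_scraper and the x axis of keeper, either way round below 0.2 rad and angle between ice_scraper's own z axis and vertical below 0.1 rad and value of joint clip between 0.05 and 0.25 rad and linear speed of ice_scraper below 0.02 m/s and distance of narrow_scraper from where it was at the start of the episode below 0.03 m); the robot touches nothing.
It fails at once if the narrow scraper is moved by more than 30 mm (distance of narrow_scraper from where it was at the start of the episode above 0.03 m).
It also fails if it takes over 38 s, if anything falls off the work surface, if the arm or the gripper's body presses on something with over 40 N, if the wrist force passes 120 N, or if a joint passes its speed limit or range.

## Working session

There is one attempt and no reset: what is moved stays moved. The work goes in short steps, Python scripts to look and compute and a tool call to move; the robot and the scene stay as the last step left them, time stands still between calls to the robot, and variables do not carry over. Pictures are saved under pics/ and viewed, and the job is handed in when it is done.

Besides the shell and the picture viewer there is one more tool, called after "Call:" as a command line: name --argument value ..., lists and objects as JSON in quotes. arm_command: Moves the arm, as the interface text tells. Its arguments: {"type":"object","properties":{"plan":{"type":"array"},"fingers":{"type":"number"},"force":{"type":"number"}},"required":["plan"]}

```bash
mkdir -p pics; python3 - <<'E'
from rig import get_obs,camera,pinch_z
import cv2,pickle
o=get_obs();print(o,pinch_z)
for n in("scene","top","wrist"):
    c=camera(n);pickle.dump(c,open(n+'0.pkl','wb'));cv2.imwrite(f'pics/{n}0.png',c['pixels'][...,::-1]);print(n,c['camera_matrix'],c['R'],c['t'])
E
```

```text
{'time': 0.0, 'q': array([ 1.05949514e+00,  5.28458083e-01,  1.43387829e+00, -3.35427963e-05,
        1.18136469e+00, -1.78478091e-01]), 'joint_velocities': array([-0.00046052, -0.00093664,  0.00011013, -0.00048971,  0.00221054,
        0.00117072]), 'joint_torque': array([ 2.97945935e-04, -4.40044999e+01, -1.76592654e+01,  6.33595395e-02,
        5.83978929e-02, -1.59569554e-04]), 'position': array([0.20380944, 0.59008203, 0.22158422]), 'tool_rot': array([ 0.69804408, -0.11736557,  0.11688216, -0.69663358]), 'ft_force': array([-0.31158831, -0.38356049,  0.53063245]), 'moment': array([0.00708663, 0.01446749, 0.01418237]), 'grip_width': 0.08702362705138147} 0.0187
scene [[396.70526592   0.         254.05368845]
 [  0.         396.70526592 192.76599605]
 [  0.           0.           1.        ]] [[-0.55723784  0.83032745 -0.00650574]
 [ 0.46266923  0.30397513 -0.83278827]
 [-0.68950937 -0.46707114 -0.55355341]] [ 0.28702527 -0.18798263  1.4101658 ]
top [[420.1852716    0.         256.61411539]
 [  0.         420.1852716  193.30065812]
 [  0.           0.           1.        ]] [[ 0.00617631 -0.99996037  0.00641251]
 [-0.99679294 -0.00666814 -0.07974566]
 [ 0.07978526 -0.00589941 -0.99679462]] [0.00997403 0.49577039 0.98584001]
wrist [[285.82597537   0.         256.28977877]
 [  0.         285.82597537 187.40140212]
 [  0.           0.           1.        ]] [[ 0.32662095  0.94515397 -0.0016524 ]
 [ 0.90455613 -0.31208352  0.29048593]
 [ 0.27403825 -0.09637348 -0.95687784]] [-0.62422326 -0.03636072  0.39011394]
```

View pics/top0.png

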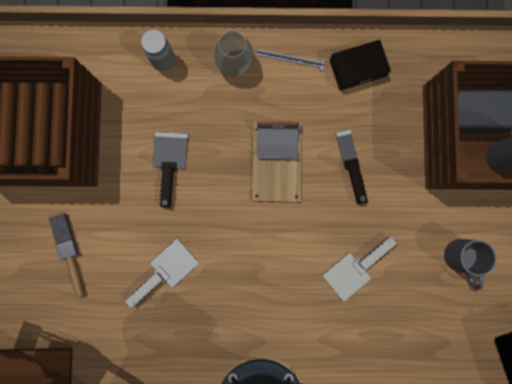

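View pics/scene0.png

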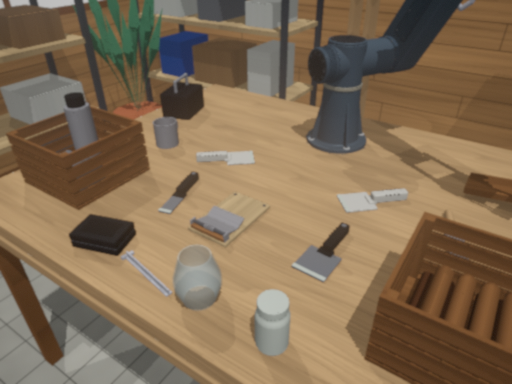

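View pics/wrist0.png

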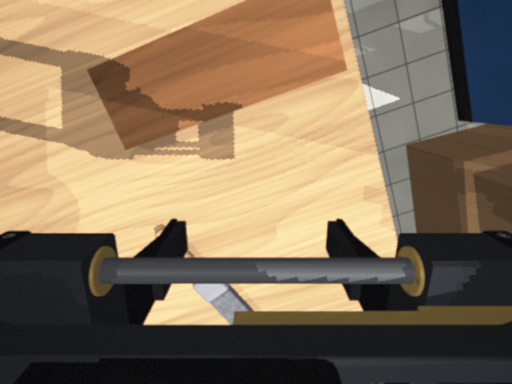

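The top view shows these candidates:
- A grey-bladed, black-handled broad scraper at (170,168).
- A grey narrow one at (352,165).
- White look-alikes at (163,272) and (360,268).
- A wooden-handled tool at (66,250).

The one at (170,168) fits, since it has a broad grey blade and a black handle. I'll confirm it in a crop and measure.

```bash
cat > h.py <<'E'
import numpy as np,cv2,pickle
def ray(c,uv,z):
    K,R,t=c['camera_matrix'],c['R'],c['t']
    d=R.T@np.linalg.inv(K)@np.array([uv[0],uv[1],1.]);o=-R.T@t
    return o+d*(z-o[2])/d[2]
def proj(c,X):
    p=c['camera_matrix']@(c['R']@np.array(X,float)+c['t']);return p[:2]/p[2]
E
python3 - <<'E'
from h import *
c=pickle.load(open('top0.pkl','rb'));im=c['pixels'][...,::-1].copy()
crop=im[110:220,140:320];cv2.imwrite('pics/crop0.png',cv2.resize(crop,None,fx=4.4,fy=4.4,interpolation=cv2.INTER_CUBIC))
hsv=cv2.cvtColor(im,cv2.COLOR_BGR2HSV)
def reg(m,x0,x1,y0,y1,name,z):
    mm=np.zeros_like(m);mm[y0:y1,x0:x1]=m[y0:y1,x0:x1]
    cs,_=cv2.findContours(mm,cv2.RETR_EXTERNAL,cv2.CHAIN_APPROX_NONE)
    k=max(cs,key=cv2.contourArea);r=cv2.minAreaRect(k);b=cv2.boxPoints(r)
    print(name,cv2.contourArea(k),r);print(np.round([ray(c,p,z)[:2] for p in b],4).tolist(),'ctr',ray(c,r[0],z).round(4))
v=hsv[...,2];s=hsv[...,1]
dark=(v<60).astype('uint8')*255
grey=((s<60)&(v>60)).astype('uint8')*255
reg(dark,140,200,120,220,'handle',.026)
reg(grey,140,200,120,220,'blade',.005)
reg(grey,245,310,110,210,'clip',.025)
wood=((s>60)&(v>150)).astype('uint8')*255
print(im[185,275],im[185,230],im[195,255], hsv[185,275],hsv[185,230])
E
```

```text
handle 487.0 ((168.5, 184.5), (45.0, 15.0), 90.0)
[[0.5687, 0.2421], [0.5689, 0.2063], [0.4614, 0.204], [0.4611, 0.2395]] ctr [0.5148 0.223  0.026 ]
blade 1015.0 ((170.2088165283203, 149.7852783203125), (33.20958709716797, 35.89396286010742), 4.398705005645752)
[[0.5609, 0.2678], [0.6495, 0.2633], [0.6438, 0.182], [0.5552, 0.187]] ctr [0.6022 0.225  0.005 ]
clip 1265.0 ((277.5, 140.0), (36.0, 45.0), 90.0)
[[0.6679, 0.0182], [0.6687, -0.0905], [0.5809, -0.0903], [0.5801, 0.0176]] ctr [ 0.6243 -0.0363  0.025 ]
[ 91 124 146] [ 78 110 139] [ 74  93 107] [ 18  96 146] [ 16 112 139]
```

View pics/crop0.png

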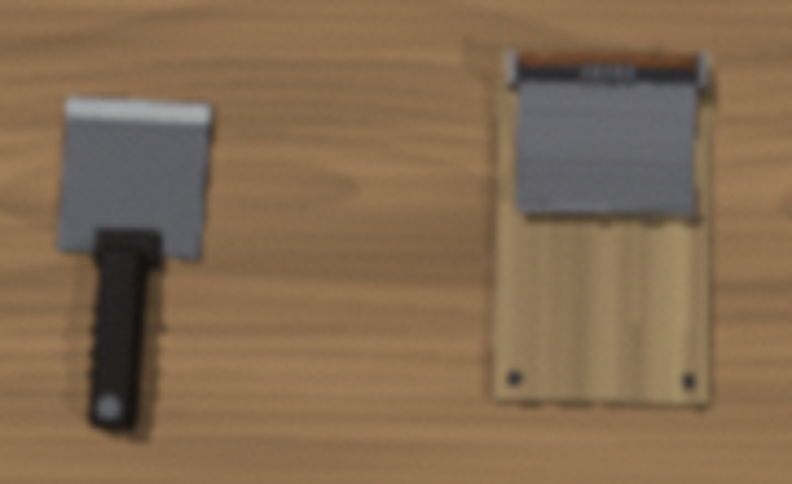

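The crop confirms it: broad grey blade with a bright front edge at crop (67,98)-(213,104), and a black handle ending at (112,427). The board's front corners are at (492,400) and (708,404). Next, the positions.

```bash
cat >> h.py <<'E'
def cw(c,u,v,z,s=4.4,ox=140,oy=110): return ray(c,((u+.5)/s-.5+ox,(v+.5)/s-.5+oy),z)
E
python3 - <<'E'
from h import *
c=pickle.load(open('top0.pkl','rb'))
P=lambda u,v,z:cw(c,u,v,z)[:2]
A,B,C,D=P(67,98,.005),P(213,104,.005),P(199,259,.005),P(58,248,.005)
print('blade',A,B,C,D,np.linalg.norm(A-B))
f=(A+B)/2;r=(C+D)/2;d=f-r;print('edge mid',f,'ang side',np.degrees(np.arctan2(d[1],d[0])),'ang edge',np.degrees(np.arctan2(-(A-B)[0],(A-B)[1])))
h=P(112,427,.013);hl=P(122,245,.026);h2=P(112,420,.026)
print('handle end',h,h2,hl,'ang end->edge',np.degrees(np.arctan2(*(f-h)[::-1])),np.linalg.norm(f-h))
for uv in [(492,400),(708,404)]: print('board',P(*uv,.01))
for uv in [(517,213),(696,214)]: print('lip',P(*uv,.025))
for uv in [(508,80),(706,80)]: print('railends',P(*uv,.02))
for uv in [(499,75),(713,95)]: print('board back',P(*uv,.01))
# scene 
E
python3 - <<'E'
import cv2,pickle
c=pickle.load(open('scene0.pkl','rb'))
cv2.imwrite('pics/scrop0.png',cv2.resize(c['pixels'][165:285,180:360,::-1],None,fx=4.4,fy=4.4,interpolation=cv2.INTER_CUBIC))
E
```

```text
blade [0.64635824 0.26369606] [0.6435835  0.18231063] [0.5564031  0.18838631] [0.56199237 0.26652611] 0.081432713812414
edge mid [0.64497087 0.22300335] ang side -2.971810954862071 ang edge -1.95267328567054
handle end [0.4626067  0.23262836] [0.46577138 0.22996636] [0.5608553  0.22678352] ang end->edge -3.021215526375803 0.1826179972923254
board [0.4789115  0.02550226]
board [ 0.47749232 -0.09303169]
lip [0.58011041 0.01252049]
lip [ 0.58026582 -0.08504917]
railends [0.65486584 0.01789322]
railends [ 0.65570684 -0.09120781]
board back [0.66004144 0.02290557]
board back [ 0.64965873 -0.09618672]
```

View pics/scrop0.png

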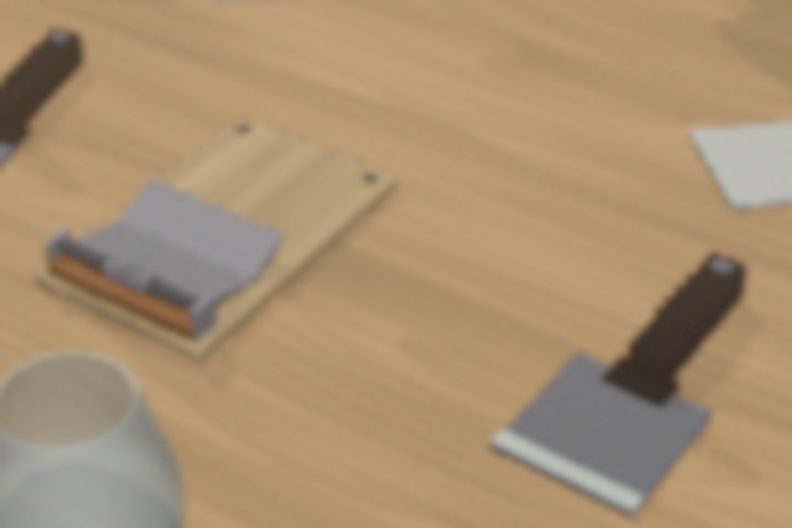

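```bash
python3 - <<'E'
from h import *
from scipy.spatial.transform import Rotation as Ro
from rig import get_obs
o=get_obs();M=Ro.from_quat(o['tool_rot']).as_matrix();print(M.round(3));z=M[:,2]
print('jaw yaw',np.degrees(np.arctan2(z[1],z[0])),o['position'])
goal=87.0
a=(goal-np.degrees(np.arctan2(z[1],z[0]))+90)%180-90
d=np.array([.5251,.2291,.006])-o['position']
print('turn',a/5,'shift',d/.025)
E
```

```text
[[ 0.945 -0.001  0.327]
 [-0.327 -0.001  0.945]
 [-0.    -1.    -0.002]]
jaw yaw 70.93221484247563 [0.20388617 0.59023222 0.22181824]
turn 3.213557031504874 shift [ 12.84855328 -14.44528865  -8.63272957]
```

Call:
arm_command --plan '[[[2.0, -2.2, -0.6], 0.6], [[4.0, -4.4, -1.2], 1.3], [[5.4, -6.0, -1.8], 1.9], [[6.8, -7.6, -2.4], 2.6], [[8.2, -9.2, -3.0], 3.2]]' --fingers 1 --force 40

```text
time: 0.65
position: [0.3672, 0.408, 0.1647]
tool_rot: [-0.707, 0.018, -0.018, 0.707]
ft_force: [0.2, 0.1, -0.1]
grip_width: 0.0872
```

Call:
arm_command --plan '[[[1.4, -1.6, -0.4], 0], [[2.8, -3.2, -0.8], 0], [[4.2, -4.8, -1.0], 0], [[4.65, -5.25, -1.0], 0], [[4.65, -5.25, -1.0], 0]]'

```text
time: 1.15
position: [0.4857, 0.2753, 0.1397]
tool_rot: [0.707, -0.02, 0.021, -0.707]
ft_force: [0.1, 0.4, 0.2]
grip_width: 0.0867
```

```bash
python3 - <<'E'
from h import *
from rig import get_obs,camera
from scipy.spatial.transform import Rotation as Ro
c=camera('wrist');pickle.dump(c,open('wrist1.pkl','wb'));cv2.imwrite('pics/wrist1.png',c['pixels'][...,::-1])
o=get_obs();M=Ro.from_quat(o['tool_rot']).as_matrix();z=M[:,2]
print(o['time'],o['position'],np.degrees(np.arctan2(z[1],z[0])))
print((np.array([.5251,.2291,.006])-o['position'])/.025)
E
```

```text
1.2 [0.48368487 0.27674412 0.13977151] 86.70806447927498
[ 1.65660518 -1.90576493 -5.35086032]
```

View pics/wrist1.png

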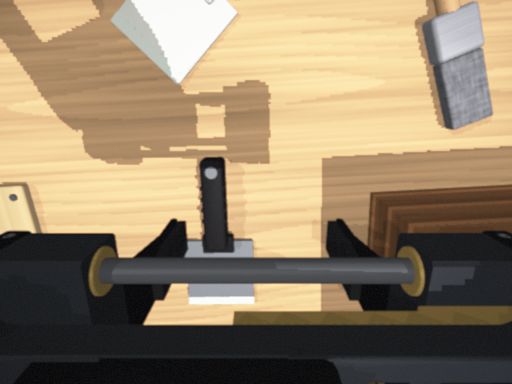

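The wrist view shows the handle at (215,205) with the blade towards the bottom. The tool hasn't reached the target yet, so I'll go on to above the handle, check, then descend.

Call:
arm_command --plan '[[[0.8, -0.95, -1], 0], [[1.65, -1.9, -2], 0], [[1.65, -1.9, -2.5], 0], [[1.65, -1.9, -2.5], 0]]'

```text
time: 1.6
position: [0.5213, 0.2311, 0.0758]
tool_rot: [0.707, -0.021, 0.017, -0.707]
ft_force: [-1.1, 0.2, 0.9]
grip_width: 0.087
```

```bash
cat >> h.py <<'E'
def st(goal=None):
    from rig import get_obs
    from scipy.spatial.transform import Rotation as Ro
    o=get_obs();M=Ro.from_quat(o['tool_rot']).as_matrix();z=M[:,2]
    print(o['time'],o['position'].round(4),'yaw',np.degrees(np.arctan2(z[1],z[0])).round(2),'F',o['ft_force'].round(1),'g',o['grip_width'])
    if goal is not None: print('shift',((np.array(goal)-o['position'])/.025).round(2))
def snap(n,i):
    from rig import camera
    c=camera(n);pickle.dump(c,open(f'{n}{i}.pkl','wb'));cv2.imwrite(f'pics/{n}{i}.png',c['pixels'][...,::-1]);return c
E
python3 - <<'E'
from h import *
snap('wrist',2);st([.5251,.2291,.006])
c=pickle.load(open('wrist2.pkl','rb'))
print(proj(c,(.5251,.2291,.026)),proj(c,(.4602,.2324,.026)))
E
```

```text
1.65 [0.5217 0.2316 0.0769] yaw 86.98 F [-0.7  0.2  0. ] g 0.08694721762966012
shift [ 0.14 -0.1  -2.84]
[254.38910669 209.8843612 ] [253.96538777 126.0174916 ]
```

View pics/wrist2.png

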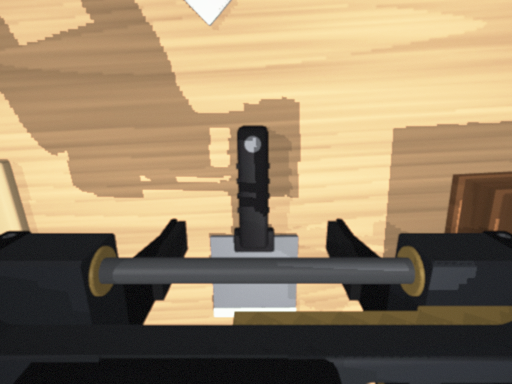

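The handle is at (252,126)-(255,245), midway between the fingers, and the predicted pixels match. I'll descend and grip.

Call:
arm_command --plan '[[[0.1, -0.1, -1.2], 0], [[0.1, -0.1, -2.2], 0], [[0.1, -0.1, -2.8], 0], [[0.1, -0.1, -2.8], 0], [[0.1, -0.1, -2.8], 0]]'

```text
time: 2.15
position: [0.5262, 0.229, 0.0084]
tool_rot: [-0.707, 0.018, -0.019, 0.707]
ft_force: [-0.1, 0.4, 0.1]
grip_width: 0.0871
```

```bash
python3 - <<'E'
from h import *
st([.5251,.2291,.006])
E
```

```text
2.15 [0.5262 0.229  0.0084] yaw 87.0 F [-0.1  0.4  0.1] g 0.08709604136793143
shift [-0.04  0.   -0.1 ]
```

Call:
arm_command --plan '[[[0, 0, 0], 0], [[0, 0, 0], 0], [[0, 0, 0], 0], [[0, 0, 0], 0], [[0, 0, 0], 0]]' --fingers -1 --force 40

```text
time: 2.65
position: [0.5264, 0.2281, 0.0079]
tool_rot: [-0.707, 0.019, -0.019, 0.707]
ft_force: [0.4, -0.3, 0.0]
grip_width: 0.0547
```

Call:
arm_command --plan '[[[0, 0, 0], 0], [[0, 0, 0], 0], [[0, 0, 0], 0], [[0, 0, 0], 0]]'

```text
time: 3.05
position: [0.5263, 0.2282, 0.0076]
tool_rot: [0.707, -0.019, 0.019, -0.707]
ft_force: [0.1, 0.6, -1.0]
grip_width: 0.024
```

Call:
arm_command --plan '[[[0, 0, 0], 0], [[0, 0, 0.6], 0], [[0, 0, 1.5], 0], [[-0.5, -0.5, 2.0], 0], [[-1.0, -1.5, 2.0], 0]]'

```text
time: 3.55
position: [0.5032, 0.1918, 0.0605]
tool_rot: [-0.706, 0.016, -0.02, 0.707]
ft_force: [0.5, -1.2, -0.9]
grip_width: 0.0236
```

Call:
arm_command --plan '[[[-0.7, -1.5, 0], 0.1], [[-1.4, -3.0, 0], 0.2], [[-2.1, -4.5, 0], 0.3], [[-2.7, -6.0, 0], 0.4], [[-2.7, -7.5, 0], 0.4]]'

```text
time: 4.05
position: [0.4306, 0.0027, 0.0584]
tool_rot: [-0.707, 0.008, -0.005, 0.707]
ft_force: [1.0, -0.4, -1.7]
grip_width: 0.024
```

Call:
arm_command --plan '[[[0, -1.0, 0], 0], [[0, -1.5, 0], 0], [[0, -1.5, 0], 0], [[0, -1.5, 0], 0]]'

```text
time: 4.45
position: [0.4337, -0.0337, 0.058]
tool_rot: [-0.707, 0.007, -0.007, 0.707]
ft_force: [-0.0, 0.1, 0.0]
grip_width: 0.0238
```

```bash
python3 - <<'E'
from h import *
for n in('top','scene','wrist'): c=snap(n,3)
st([.433,-.033,.06])
for n,(x0,x1,y0,y1) in dict(top=(200,360,110,250),scene=(150,330,110,250)).items():
    c=pickle.load(open(n+'3.pkl','rb'))
    cv2.imwrite(f'pics/{n}3c.png',cv2.resize(c['pixels'][y0:y1,x0:x1,::-1],None,fx=4.4 if n!='top' else 4.2,fy=4.2,interpolation=cv2.INTER_CUBIC))
E
```

```text
4.6 [ 0.4335 -0.033   0.0577] yaw 89.05 F [-0.2 -0.3 -0.5] g 0.023595020199864328
shift [-0.02  0.    0.09]
```

View pics/top3c.png

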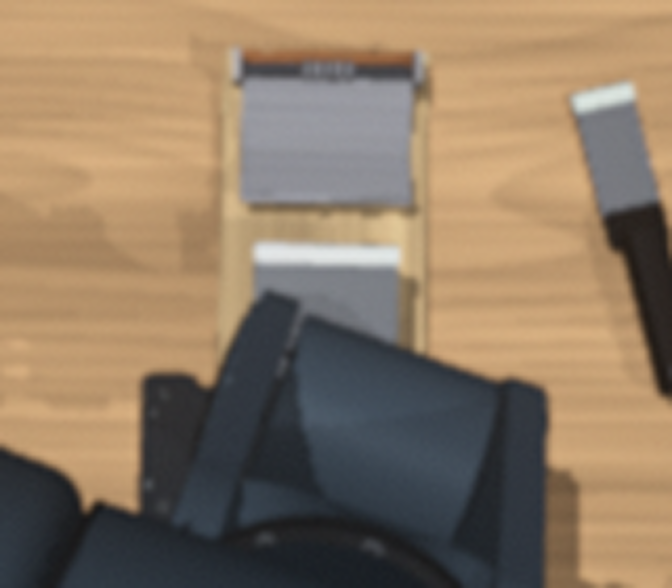

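View pics/scene3c.png

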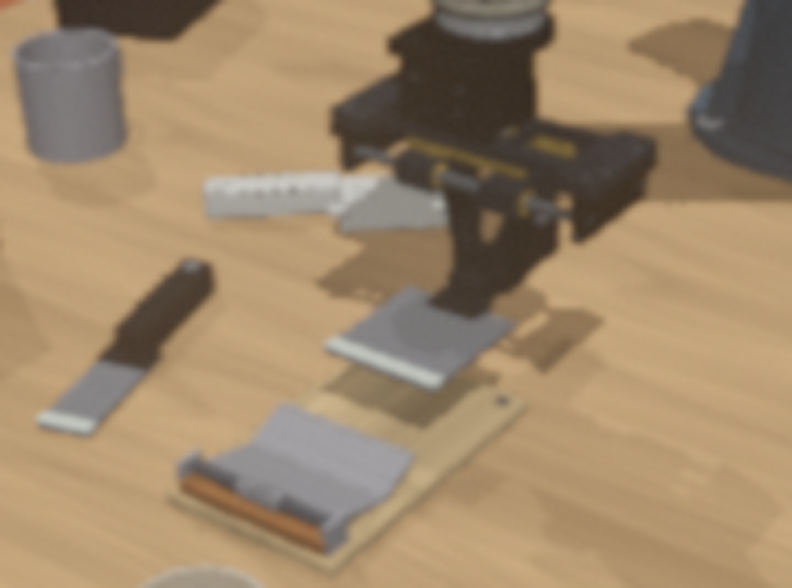

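View pics/wrist3.png

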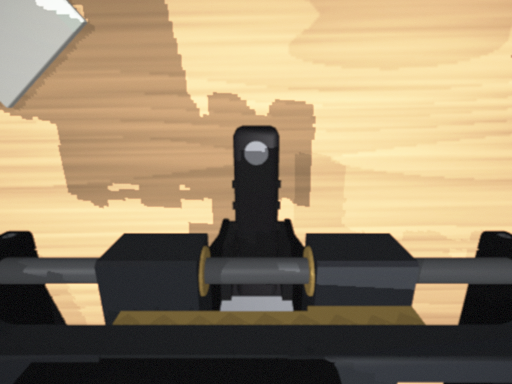

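```bash
python3 - <<'E'
from h import *
t=pickle.load(open('top3.pkl','rb'));s=pickle.load(open('scene3.pkl','rb'))
P=lambda c:c['camera_matrix']@np.c_[c['R'],c['t']]
a=np.array([[254/4.2+200,243/4.2+110],[401/4.2+200,246/4.2+110]])
b=np.array([[440/4.4+150,383/4.2+110],[328/4.4+150,343/4.2+110]])
X=cv2.triangulatePoints(P(t),P(s),a.T,b.T);X=(X[:3]/X[3]).T;print(X)
for p in a: print(ray(t,p,.055))
m=X.mean(0);d=X[0]-X[1];print(m,np.linalg.norm(d),np.degrees(np.arctan2(-d[0],d[1])))
E
```

```text
[[ 0.55013719  0.00749218  0.05764273]
 [ 0.54909906 -0.07369034  0.05644797]]
[0.55216521 0.00477528 0.055     ]
[ 0.55106914 -0.0764887   0.055     ]
[ 0.54961813 -0.03309908  0.05704535] 0.08119795511303263 -0.7326352556015336
```

The blade is level: edge at z≈0.056, straight within 0.1° of the board and centred within about 2 mm. I'll lower it in front of the lip.

Call:
arm_command --plan '[[[0, 0, -0.6], 0], [[0, 0, -1.1], 0], [[0, 0, -1.4], 0], [[0, 0, -1.5], 0], [[0, 0, -1.5], 0]]'

```text
time: 5.1
position: [0.4336, -0.0338, 0.0199]
tool_rot: [-0.707, 0.007, -0.006, 0.707]
ft_force: [0.1, -0.4, -1.5]
grip_width: 0.0236
```

```bash
python3 - <<'E'
from h import *
st([.5312,-.0346,.0186])
c=snap('scene',4)
cv2.imwrite('pics/scene4c.png',cv2.resize(c['pixels'][180:260,180:290,::-1],None,fx=7,fy=7,interpolation=cv2.INTER_CUBIC))
E
```

```text
5.1 [ 0.4336 -0.0338  0.0199] yaw 88.98 F [ 0.1 -0.4 -1.5] g 0.023615272295363716
shift [ 3.9  -0.03 -0.05]
```

View pics/scene4c.png

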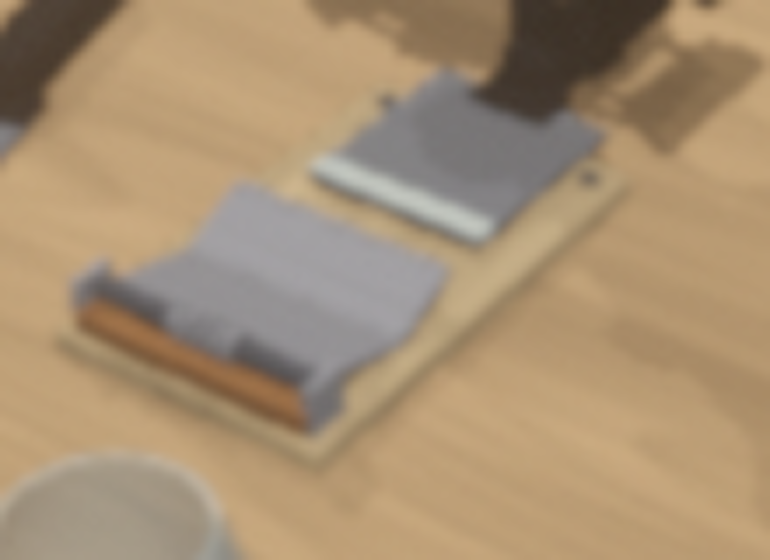

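The blade lies just above the board in front of the lip, with its edge at (315,170)-(485,240), inside the lip's width. Pushing in.

Call:
arm_command --plan '[[[0.5, 0, 0], 0], [[1.0, 0, -0.03], 0], [[1.4, 0, -0.05], 0], [[1.8, -0.02, -0.05], 0], [[2.2, -0.03, -0.05], 0]]'

```text
time: 5.65
position: [0.4864, -0.0343, 0.0187]
tool_rot: [-0.707, 0.009, -0.004, 0.708]
ft_force: [-7.4, 0.1, -0.3]
grip_width: 0.0237
```

Call:
arm_command --plan '[[[0.3, 0, 0], 0], [[0.6, 0, 0], 0], [[0.9, 0, 0], 0], [[1.2, -0.01, 0], 0], [[1.2, -0.01, 0], 0]]'

```text
time: 6.15
position: [0.5162, -0.0344, 0.0183]
tool_rot: [-0.706, 0.009, -0.004, 0.708]
ft_force: [-4.0, 1.6, -2.3]
grip_width: 0.0237
```

```bash
python3 - <<'E'
from h import *
st([.528,-.0346,.0186])
c=snap('scene',5)
cv2.imwrite('pics/scene5c.png',cv2.resize(c['pixels'][180:260,180:290,::-1],None,fx=7,fy=7,interpolation=cv2.INTER_CUBIC))
E
```

```text
6.15 [ 0.5162 -0.0344  0.0183] yaw 88.97 F [-4.   1.6 -2.3] g 0.023712802933061407
shift [ 0.47 -0.01  0.01]
```

View pics/scene5c.png

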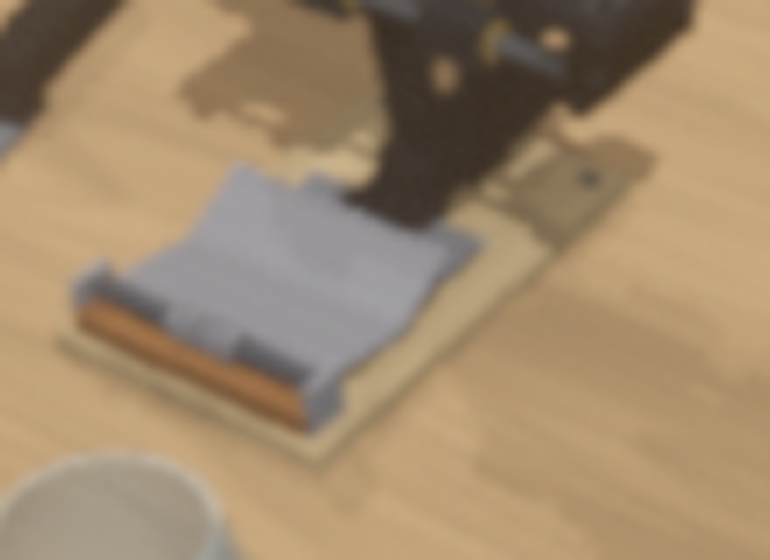

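The blade has slid under and lifted the bar. Force is 4–7 N, as expected. I'll push the last part slowly.

Call:
arm_command --plan '[[[0.15, 0, 0], 0], [[0.3, 0, 0], 0], [[0.4, 0, 0], 0], [[0.5, -0.01, 0], 0], [[0.5, -0.01, 0], 0]]'

```text
time: 6.7
position: [0.5313, -0.0356, 0.0186]
tool_rot: [-0.707, 0.007, -0.006, 0.707]
ft_force: [-2.2, 1.0, -5.3]
grip_width: 0.0235
```

```bash
python3 - <<'E'
from h import *
st([.532,-.0346,.0186])
E
```

```text
6.7 [ 0.5313 -0.0356  0.0186] yaw 88.94 F [-2.2  1.  -5.3] g 0.023512770395495736
shift [0.03 0.04 0.  ]
```

Call:
arm_command --plan '[[[0, 0, -0.03], 0], [[0, 0, -0.04], 0]]'

```text
time: 6.9
position: [0.5312, -0.0356, 0.0179]
tool_rot: [0.707, -0.007, 0.006, -0.707]
ft_force: [-3.0, 0.1, -4.9]
grip_width: 0.0236
```

Call:
arm_command --plan '[[[0, 0, 0], 0], [[0, 0, 0], 0], [[0, 0, 0], 0], [[0, 0, 0], 0], [[0, 0, 0], 0]]' --fingers 0.6

```text
time: 7.4
position: [0.532, -0.0358, 0.0183]
tool_rot: [0.707, -0.006, 0.007, -0.707]
ft_force: [-0.5, 0.2, 0.2]
grip_width: 0.0557
```

Call:
arm_command --plan '[[[0, 0, 0], 0], [[0, 0, 0], 0], [[0, 0, 0.5], 0], [[0, 0, 1.5], 0], [[0, 0, 3.0], 0]]'

```text
time: 7.9
position: [0.5299, -0.0352, 0.0928]
tool_rot: [-0.707, 0.008, -0.005, 0.707]
ft_force: [1.2, 0.5, -0.8]
grip_width: 0.0692
```

Call:
arm_command --plan '[[[-1, 1.5, 1], 0], [[-2, 3, 2], 0], [[-2.5, 4.5, 3], 0], [[-2.5, 6, 3], 0], [[-2.5, 7, 3], 0]]'

```text
time: 8.4
position: [0.4685, 0.1416, 0.1701]
tool_rot: [-0.707, 0.005, -0.007, 0.707]
ft_force: [-0.2, -0.4, -0.4]
grip_width: 0.0694
```

```bash
python3 - <<'E'
from h import *
st()
c=snap('scene',6);t=snap('top',6)
cv2.imwrite('pics/scene6c.png',cv2.resize(c['pixels'][165:265,180:290,::-1],None,fx=6,fy=6,interpolation=cv2.INTER_CUBIC))
cv2.imwrite('pics/top6c.png',cv2.resize(t['pixels'][110:220,210:380,::-1],None,fx=4.4,fy=4.4,interpolation=cv2.INTER_CUBIC))
E
```

```text
8.4 [0.4685 0.1416 0.1701] yaw 89.01 F [-0.2 -0.4 -0.4] g 0.06939375172695816
```

View pics/scene6c.png

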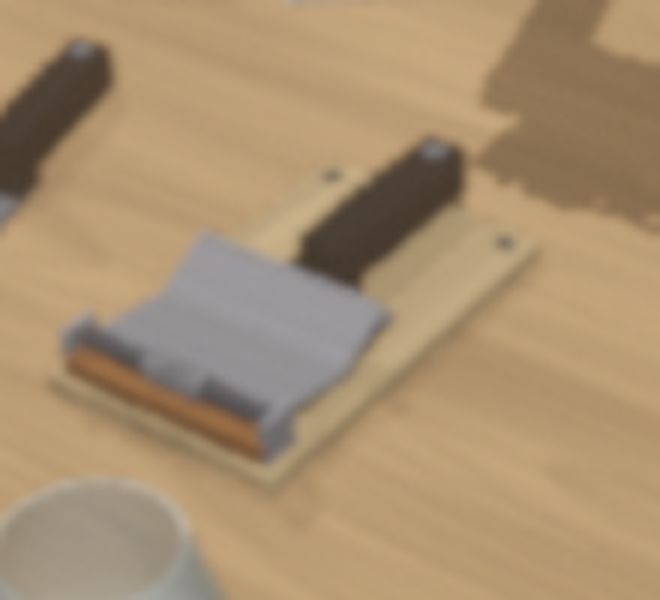

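View pics/top6c.png

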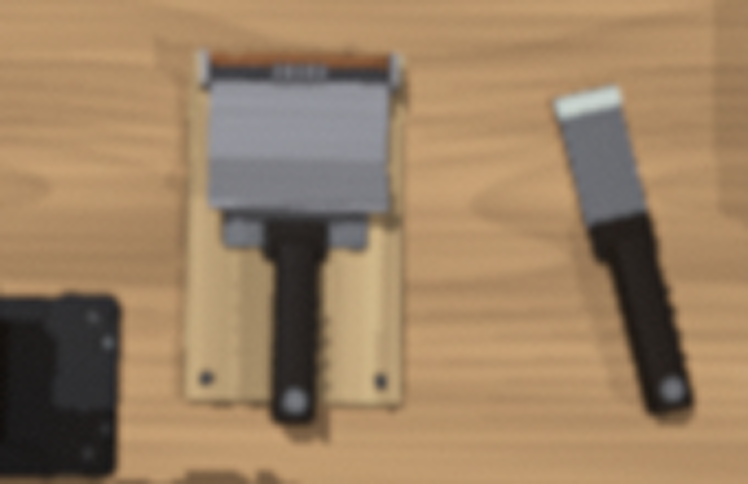

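```bash
python3 - <<'E'
from h import *
t=pickle.load(open('top6.pkl','rb'))
P=lambda u,v,z:cw(t,u,v,z,ox=210)[:2]
h=P(292,422,.023);F=P(186,401,.01),P(402,404,.01);m=(F[0]+F[1])/2
print('end',h,'front',F,'origin keeper x',h[0]+.065-m[0]-.135)
l,r=P(221,247,.015),P(367,248,.015);print('shoulder',l,r,(l+r)/2, np.degrees(np.arctan2(-(l-r)[0],(l-r)[1])))
print('mid handle top',P(302,245,.036),P(294,405,.036),'handle end y rel',h[1]-m[1])
a,b=[pickle.load(open(f'top{i}.pkl','rb'))['pixels'][125:210,330:375].astype(int) for i in(0,6)]
def cen(p):
    k=(p.max(2)<50);return np.argwhere(k).mean(0),k.sum()
print(cen(a),cen(b))
E
```

```text
end [ 0.46655617 -0.03309598] front (array([0.47836933, 0.02440161]), array([ 0.47749953, -0.09412991])) origin keeper x -0.0813782574996289
shoulder [0.56294308 0.00574681] [ 0.56295977 -0.07451215] [ 0.56295143 -0.03438267] 0.011915496260072336
mid handle top [ 0.5612636  -0.03756172] [ 0.47499147 -0.03346335] handle end y rel 0.0017681663102857292
(array([53.80549683, 25.63424947]), np.int64(473)) (array([53.25121951, 25.49268293]), np.int64(410))
```

Everything is within tolerance: origin at keeper x ≈ -0.082, about 2 mm off the midline, straight within about 2°, bar lifted, narrow scraper unmoved and robot clear. Handing in.

```bash
python3 -c "
from rig import hand_in
print(hand_in())"
```

```text
the job is handed in; nothing more can be done
None
```

I put the broad grey scraper away and handed the job in at about 8.5 s of the 38 s allowed. I gripped it by the handle, lowered it level in front of the lip and slid it blade first under the sprung bar. I then let go and moved the arm clear.

**Position:** the last top view puts the scraper's origin at about -0.081 to -0.083 m in keeper x, so its edge is essentially at the rail. It is about 2 mm off the midline and straight within about 2°.

**Forces:** the push took 4–7 N at the readings between moves, and I saw no sign of the blade hitting the rail.

**Narrow scraper:** it shows no visible movement, with its centroid shifted by less than 1 pixel.

**By eye only:** the bar resting on the blade and the scraper lying flat were judged from the pictures. I did not measure the clip angle.

No check failed or disagreed beyond the 2–3 mm camera uncertainty.

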